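# Hang the tension weight, then hold the empty spool ready over the winder spindle

## Task

Set up the line winder: hang the tension weight by its loop handle on the hook of the tension stand and let go of it. Then take the empty metal spool out of the case, lift it well up and carry it high over the line guide bar and stand in between, and finish still holding it upright about a centimetre above the tip of the winder's upright spindle, its bore in line with the spindle, at rest and touching nothing but the gripper. Do not let the spool touch the winder, do not bump the line guide bar, and leave the full line spool, oil bottle and drill where they are.

Things in the scene. Friction and masses are not known exactly. Their poses are not given: they have to be found in the camera images.
- weight: Tension weight, 0.25 kg, 140 tall (mm), upright on bench. Dark round body dia 40, to z 38; above it a steel loop handle in its own y-z plane: window 50 wide (y), z 44 to 99; loop 62 wide outside, 10 thick along x; top bar round, dia 8, along y, z 99 to 107. On the bar a black square grip 14 x 14, z 107 to 140, to take from above. Origin: centre of underside, z up. Same after a half turn.
- loop_top (a point): Middle of the underside of the weight's loop top bar (99 mm above the weight's underside, 8 mm below the bottom of the grip); it rests on the hook when hung.
- stand: Fixed stand: base plate 140 (x) x 90 (y) x 12 mm, post dia 16, 150 high at x +20; from its top a round hook arm, 8 thick, runs along its own -x at y 0: slopes down to a level stretch x -30 to -50 (centreline z 140), then rises to the free tip at x -68, z 162 (top of tip z 166, front x -72). Origin: on the bench at the arm's y, z up. Its +x points roughly away from the robot, yaw varies.
- hook_seat (a point): Top of the hook arm at the middle of its lowest stretch, 144 mm above the bench, where the weight's loop bar should rest, the loop's plane square to the arm.
- case: Fixed black carrying case, open: tray 220 (x) x 190 (y) mm outside, walls 6 thick, 65 high, dark foam floor 20 mm above the bench; its lid lies back flat beyond it (its +x side, to x 325 mm, up to 30 mm high). Origin: on the bench under the middle of the tray. Stands on the robot's left or right.
- spool: Empty aluminium reel spool, 0.15 kg, 77 mm tall, upright on the foam in the case (the only thing there). Two flanges dia 70 (z 0-5 and 40-45 mm), hub dia 44 between, above the upper flange a round boss dia 36, z 45 to 77, to grip from above. Bore dia 26 right through along z. Origin: centre of the underside, z up.
- winder: Fixed line winder: dark base plate 170 x 140 x 12 mm, round aluminium housing dia 84 to z 80, collar dia 40 to z 95, a grey motor box on its +x side (to x 85, z 82), and a vertical steel spindle dia 10 at the origin's x, y, up to z 138. Origin: on the bench under the spindle. Across the bench from the case.
- spindle_tip (a point): Centre of the top of the winder's spindle, 138 mm above the bench.
- guide: Fixed line guide: a steel bar 12 mm in diameter and 272 mm long along its own x, its top 111 mm above the bench, on two thin feet at x = -120 and +120 mm. It stands right of the tension stand, between case and winder. Origin: on the bench under the bar's middle.
- line_spool: Bystander: full spool of green line, black flanges 64 mm in diameter, 60 mm high, standing on the bench near the robot. Origin: centre of the underside.
- oil: Bystander: oil bottle 36 mm in diameter, 90 mm high, standing on the bench near the robot. Origin: centre of the underside.
- drill: Bystander: yellow and black cordless drill lying on its side beyond the stand, about 170 x 170 mm, 65 mm high. Origin: under the motor barrel.
Not all that is in view belongs to the job. Leave any brown look-alike of the spool alone.

How it is judged:
On the way, in this order (a step that is already met when the one before it is completed fails the run):
1. the tension weight hangs by its loop on the hook, let go (distance between loop_top and hook_seat below 0.02 m and contact force between weight and stand above 0.8 N and contact force between weight and the fingers below 0.05 N and height (world z) of weight above 0.025 m and linear speed of weight below 0.05 m/s), for 0.3 s.
2. the spool is lifted higher than the line guide bar while still far from the spindle (height (world z) of spool above 0.111 m and horizontal distance between spool and spindle_tip above 0.15 m and contact force between the fingers and spool above 0.5 N), for 0.1 s.
At the end, for the whole second after the job is handed in: Weight at rest on the hook (loop bar within 20 mm of the seat), carried by the stand, clear of the fingers. Fingers hold the spool at rest, underside 3 to 25 mm above the spindle tip, within 8 mm of its axis, tilted under 0.12 rad, touching neither winder nor weight (all of step 1 and z of spool in the frame of spindle_tip between 0.003 and 0.025 m and horizontal distance between spool and spindle_tip below 0.008 m and angle between spool's own z axis and vertical below 0.12 rad and contact force between the fingers and spool above 1 N and contact force between spool and winder below 0.05 N and contact force between spool and weight below 0.05 N and linear speed of spool below 0.03 m/s); the arm keeps its last pose, push and grip.
It fails at once if the spool touches the winder (contact force between spool and winder above 1 N).
It fails at once if the line guide is bumped (contact force between any of the arm, the fingers, spool, weight and guide above 3 N).
It fails at once if the full line spool is disturbed (moved over 20 mm) (distance of line_spool from where it was at the start of the episode above 0.02 m).
It fails at once if the oil bottle is disturbed (moved over 20 mm) (distance of oil from where it was at the start of the episode above 0.02 m).
It fails at once if the cordless drill is disturbed (moved over 20 mm) (distance of drill from where it was at the start of the episode above 0.02 m).
It also fails if it takes over 67 s, if anything falls off the work surface, if the arm or the gripper's body presses on something with over 40 N, if the wrist force passes 120 N, or if a joint passes its speed limit or range.

## Robot

A 6-joint arm with a two-finger parallel gripper is mounted at the origin on the work surface. World frame = base frame: x ahead of the robot, y to its left, z up, the work surface at z = 0. Lengths are in m, angles in rad, forces in N, time in s.
With the tool pointing down it reaches from about 0.3 to 0.85 m from the base axis. Payload 5.4 kg.
Tool frame: the origin (TCP) lies midway between the tips of the shut fingers; the grasp point (between the pads) lies 19 mm behind it; z points along the fingers, y is the line along which they close (so a half turn about z gives the same grasp; the last joint's range is limited). The gripper opens to 85 mm and grips with 20 to 120 N. Pads are 22 mm wide; open, the fingers measure 114 mm over their backs; the gripper's body (76 mm by 85 mm) begins 54 mm behind the grasp point. The pads swing forward as they close: fully open they stand 13 mm farther back than shut.
Start: joints at [-1.416, 0.158, 1.597, -0, 1.386, -0.21], TCP at [0.205, -0.537, 0.231] pointing down, gripper open.
Joint ranges: [-2.91, 2.91], [-0.94, 2.29], [0.18, 2.7], [-1.29, 4.43], [0.17, 2.64], [-3, 3]. Speed limits (rad/s): [2.57, 2.57, 3.14, 3.14, 3.14, 3.14].

## Interface

Orientations are given as a unit quaternion [x, y, z, w].
In Python, from rig import r, capture, sign_off, spotter gives the robot as it stands. The module is installed in compiled form; this text tells all that it offers.
- The arm moves only by the tool drive_tool, never from a script. Its argument "rows" is a list of rows, each a list of 6 numbers: the shift along the tool's x, y, z in cm, then the turn, a rotation vector about the tool's x, y, z in rad. A call has 1 to 20 rows; each row shifts and turns the commanded pose from where the row before left it, along the tool's axes as they then stand; what a row does not reach is not made up. A row lasts 1/12 s, in which the tool goes at most 41.7 mm and 7.16 degrees, less where a joint would pass 70% of its speed; a pose out of reach is approached as far as the arm can. A call with a gripper value outside its range is refused whole. "grip" is the opening, from 0 (shut) to 1 (fully open), set as the call begins (left out, the last holds). The fingers move at their own pace and stop on an object; "grip_force" is the grip in N (left out, the last holds). Time passes only in rows, so rows that do not move let the fingers close. It gives the time, the measured TCP pose, the force, the opening and the grip force at its end, in the units of the state.
- r.observe(): the state, without advancing time (a new reading comes with each control period).
- capture(name): name is "scene" or "top" or "wrist"; returns a dict with "frame" (400x640x3 uint8, red, green, blue), "K" (3x3 intrinsics, pixels), "extrinsics" (4x4, takes a point from camera to world coordinates). Camera axes: x right, y up, looking along -z (the intrinsics and any distortion apply to the point x, -y, -z); pixel columns grow to the right and rows downward; lengths in m; the calibration is good to about 2 mm. A picture is of the moment at which its call begins. There is no depth.
- sign_off(): hands the job in; it is judged then, once.
Trained networks look in the newest picture that a camera, given by its name, has taken for a name from the list of things; names that differ only in an ending like _2 or _b are one class to them, and where a whole thing is asked for, a point or a joint stands for the part that bears it (a point fixed in the world has none). Each returns a list of dicts, best first, with "conf" (0 to 1); they miss things now and then, are a little off and sometimes report something else, mostly with a low value. They report only what shows in the picture. A call takes as long as a camera call. They do not tell look-alikes from the thing itself.
- spotter.look_for(camera, query): "xy" ([column, row] in pixels, amid what is visible of it).
- spotter.cut_out(camera, query): "pixels" (400x640 bool, what is visible of it) and "xy" ([column, row] in pixels, amid what is visible of it).
- spotter.mark_of(camera, query): "xy" ([column, row] in pixels: a listed point, or the origin of a listed thing).
The state is a dict: "clock": time; "q": joint angles; "joint_velocities": joint speeds; "joint_efforts": joint torques, N m; "ee_pos": TCP position; "eef_rot": TCP orientation; "contact_force": force on the tool from outside, world axes, zero at the start; "wrist_torque": the same for the moment, N m; "grip_width": opening from 0.0 (shut) to 1.0 (fully open); "grasp_force": force on a finger pad.
Only numpy, scipy, OpenCV 4.12 (cv2) and the standard library are available. Lean on these libraries where they do the work, as an engineer would, in place of code of your own. Each camera call takes 0.05 s, during which the arm holds its last target. There are 200 camera calls.

## Working session

There is one attempt and no reset: what is moved stays moved. The work goes in short steps, Python scripts to look and compute and a tool call to move; the robot and the scene stay as the last step left them, time stands still between calls to the robot, and variables do not carry over. Pictures are saved under pics/ and viewed, at most 10 in all, crops included, and the job is handed in when it is done.

Besides the shell and the picture viewer there is one more tool, called after "Request:" as name(argument=value, ...), one argument or row to a line, values as JSON. drive_tool: Moves the arm, as the interface text tells. Its arguments: {"type":"object","properties":{"rows":{"type":"array"},"grip":{"type":"number"},"grip_force":{"type":"number"}},"required":["rows"]}

```bash
mkdir -p pics
cat > h.py <<'E'
import numpy as np, cv2
from rig import r, capture, sign_off, spotter
from scipy.spatial.transform import Rotation as R
def ray(c,xy):
    K=np.array(c["K"]);E=np.array(c["extrinsics"])
    d=np.linalg.inv(K)@[xy[0],xy[1],1.]; d=np.array([d[0],-d[1],-d[2]])
    d=E[:3,:3]@d; return E[:3,3],d/np.linalg.norm(d)
def atz(c,xy,z):
    o,d=ray(c,xy); return (o+d*(z-o[2])/d[2]).round(4)
def tri(rs):
    A=sum(np.eye(3)-np.outer(d,d) for o,d in rs); b=sum((np.eye(3)-np.outer(d,d))@o for o,d in rs)
    p=np.linalg.solve(A,b); return p.round(4),[round(float(np.linalg.norm(np.cross(p-o,d)))*1000,1) for o,d in rs]
def proj(c,p):
    E=np.array(c["extrinsics"]);q=np.linalg.inv(E)@np.append(p,1); u=np.array(c["K"])@[q[0],-q[1],-q[2]]; return u[:2]/u[2]
def save(c,n): cv2.imwrite("pics/"+n,c["frame"][:,:,::-1])
E
cat > a.py <<'E'
from h import *
C={k:capture(k) for k in("scene","top","wrist")}
s=np.vstack([C["scene"]["frame"],C["top"]["frame"]]); cv2.imwrite("pics/s.png",cv2.resize(s[:, :, ::-1],(480,600),interpolation=cv2.INTER_AREA))
save(C["scene"],"scene0.png");save(C["top"],"top0.png")
Z=dict(weight=0,loop_top=.099,stand=0,hook_seat=.144,case=0,spool=.02,winder=0,spindle_tip=.138,guide=0,line_spool=0,oil=0,drill=0)
for n,z in Z.items():
    m={k:spotter.mark_of(k,n) for k in("scene","top")}
    for k in m: print(n,k,[(np.round(x["xy"],1).tolist(),round(x["conf"],2),atz(C[k],x["xy"],z)[:2].tolist()) for x in m[k][:3]])
    if all(m.values()): print("   tri",*tri([ray(C[k],m[k][0]["xy"]) for k in m]))
print(r.observe())
E
python3 a.py
```

```text
weight scene [([271.0, 225.6], 0.77, [0.4496, 0.0341])]
weight top [([344.5, 245.2], 0.5, [0.4534, 0.0368]), ([347.5, 247.6], 0.46, [0.4467, 0.0282]), ([474.9, 213.4], 0.39, [0.5519, -0.3377])]
   tri [0.4517 0.0352 0.0014] [2.2, 2.2]
loop_top scene [([266.2, 203.4], 0.65, [0.443, 0.0379])]
loop_top top [([346.7, 244.3], 0.56, [0.4455, 0.0344])]
   tri [0.4453 0.035  0.1038] [0.5, 0.5]
stand scene [([325.1, 250.0], 0.62, [0.6246, 0.0472])]
stand top [([340.0, 186.5], 0.71, [0.6244, 0.0517])]
   tri [ 0.6243  0.0506 -0.0046] [1.5, 1.5]
hook_seat scene [([310.7, 207.9], 0.95, [0.5708, 0.0611]), ([375.9, 288.4], 0.21, [0.8084, -0.0478])]
hook_seat top [([341.8, 191.3], 0.96, [0.5788, 0.0503])]
   tri [0.5762 0.0514 0.1589] [0.9, 0.9]
case scene [([337.7, 170.0], 0.92, [0.5072, 0.3222]), ([324.5, 249.5], 0.36, [0.6224, 0.0477])]
case top [([247.4, 229.0], 0.55, [0.4947, 0.3155])]
   tri [ 0.5006  0.3209 -0.0051] [6.8, 6.8]
spool scene [([333.9, 164.5], 0.82, [0.4932, 0.3203]), ([363.1, 136.4], 0.82, [0.5129, 0.4846]), ([337.3, 123.5], 0.77, [0.4058, 0.4943])]
spool top [([189.6, 222.3], 
[... 1313 characters left out ...]
'q': array([-1.41609031e+00,  1.58384360e-01,  1.59698529e+00, -2.94342837e-06,
        1.38620596e+00, -2.10103279e-01]), 'joint_velocities': array([ 0.0002634 ,  0.00085313,  0.00098174, -0.00125105,  0.00015773,
       -0.00012801]), 'joint_efforts': array([ 4.53730481e-04, -3.96005130e+01, -3.31696343e+01, -1.40954048e-04,
        6.50393886e-04,  3.79098907e-06]), 'ee_pos': array([ 0.20511934, -0.53715785,  0.23131532]), 'eef_rot': array([ 9.83410297e-01,  1.81395117e-01, -1.68209434e-06,  8.47568401e-06]), 'contact_force': array([-0.25707093, -0.43695025, -0.3199208 ]), 'wrist_torque': array([-0.01203842, -0.05988936, -0.00295109]), 'grasp_force': 0.0, 'grip_width': 0.9991538472007534}
```

View pictures.

View pics/scene0.png

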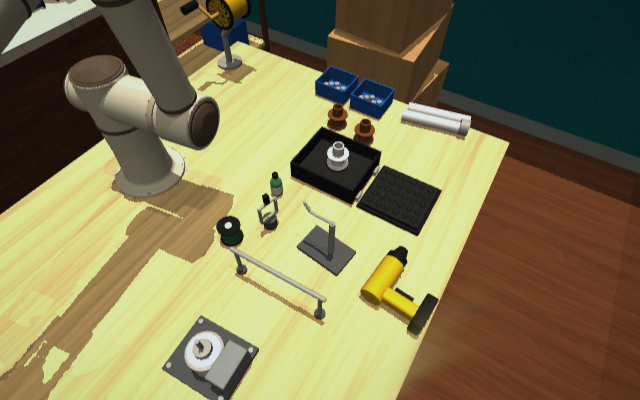

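View pics/top0.png

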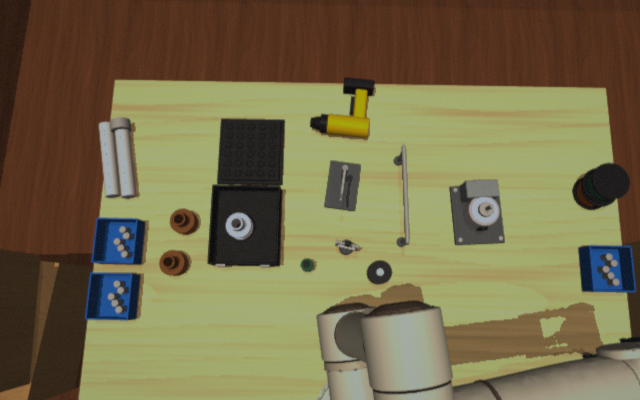

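The real (aluminium) spool shows at scene (338,155) / top (239,226); the brown ones at top (182,221) and (173,262) are the look-alikes. The weight is at top (346,246), the stand at (342,187), the guide at (404,195) and the winder at (484,210).

Request:
drive_tool(
  rows=[
    [2.54, -2.89, -0.62, 0, 0, 0],
    [2.54, -2.89, -0.62, 0, 0, 0],
    [2.54, -2.89, -0.62, 0, 0, 0],
    [2.54, -2.89, -0.62, 0, 0, 0],
    [2.54, -2.89, -0.62, 0, 0, 0],
    [2.54, -2.89, -0.62, 0, 0, 0],
    [2.54, -2.89, -0.62, 0, 0, 0],
    [2.54, -2.89, -0.62, 0, 0, 0],
    [2.54, -2.89, -0.62, 0, 0, 0],
    [2.54, -2.89, -0.62, 0, 0, 0],
    [2.54, -2.89, -0.62, 0, 0, 0],
    [2.54, -2.89, -0.62, 0, 0, 0],
    [2.54, -2.89, -0.62, 0, 0, 0],
    [2.54, -2.89, -0.62, 0, 0, 0],
    [2.54, -2.89, -0.62, 0, 0, 0],
    [2.54, -2.89, -0.62, 0, 0, 0],
    [0, 0, 0, 0, 0, 0.12],
    [0, 0, 0, 0, 0, 0.12],
    [0, 0, 0, 0, 0, 0.12],
    [0, 0, 0, 0, 0, 0],
  ],
  grip=1,
)

```text
clock: 3.02
ee_pos: [0.4198, 0.0402, 0.3306]
eef_rot: [1.0, 0.001, 0.0, 0.0]
contact_force: [0.5, 0.5, 0.1]
grip_width: 0.995
grasp_force: 0.0
```

```bash
cat > b.py <<'E'
from h import *
import pickle,sys
tag=sys.argv[1]; names=sys.argv[2].split(',')
C={k:capture(k) for k in("scene","top","wrist")}; save(C["wrist"],tag+".png"); pickle.dump(C,open(tag+".pkl","wb"))
print("cam",np.array(C["wrist"]["extrinsics"]).round(3).tolist())
for n in names:
    m={k:spotter.mark_of(k,n) for k in C}
    for k in m: print(n,k,[(np.round(x["xy"],1).tolist(),round(x["conf"],2)) for x in m[k][:3]])
    g=[k for k in m if m[k]]
    for a in range(len(g)):
        for b in range(a+1,len(g)): print("  ",g[a],g[b],*tri([ray(C[k],m[k][0]["xy"]) for k in(g[a],g[b])]))
    if len(g)==3: print("   all",*tri([ray(C[k],m[k][0]["xy"]) for k in g]))
print(r.observe()["ee_pos"],r.observe()["eef_rot"],r.observe()["clock"])
E
python3 b.py w1 weight,loop_top,hook_seat,stand,guide
```

```text
cam [[0.007, 0.958, 0.288, 0.493], [-1.0, 0.007, 0.002, 0.04], [-0.0, -0.288, 0.958, 0.472], [0.0, 0.0, 0.0, 1.0]]
weight scene [([273.5, 225.9], 0.62), ([335.7, 161.1], 0.47)]
weight top []
weight wrist [([324.5, 132.9], 0.89)]
   scene wrist [ 0.4507  0.0355 -0.0026] [5.3, 5.3]
loop_top scene [([267.5, 203.4], 0.69), ([336.8, 163.7], 0.4)]
loop_top top []
loop_top wrist [([323.3, 142.0], 0.78)]
   scene wrist [0.4478 0.0361 0.1045] [1.3, 1.3]
hook_seat scene [([315.2, 210.2], 0.75)]
hook_seat top [([341.9, 190.0], 0.55)]
hook_seat wrist []
   scene top [0.584  0.0533 0.1511] [4.4, 4.4]
stand scene [([324.8, 249.2], 0.82)]
stand top [([342.7, 186.0], 0.69)]
stand wrist []
   scene top [0.6245 0.0444 0.0082] [0.5, 0.5]
guide scene [([280.7, 290.4], 0.61), ([315.4, 207.0], 0.17)]
guide top [([401.3, 199.2], 0.7)]
guide wrist []
   scene top [ 0.5897 -0.1219  0.0125] [3.6, 3.6]
[0.41981095 0.03982895 0.33050702] [ 9.99996969e-01  2.46204951e-03 -1.52862908e-08 -3.57177995e-05] 3.9167
```

View pics/w1.png

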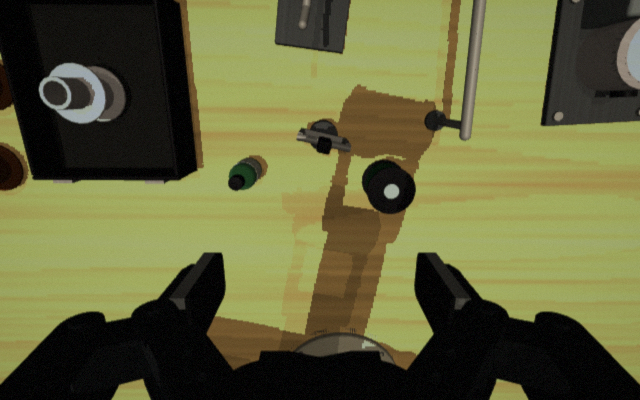

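The weight's loop bar runs from about (299,134) to (350,147) with the grip at (322,143), so it is yawed about -14°. The stand's front plate edge, (276,46)-(344,53), is yawed about -6°. I'll move forward for a second view that takes in the hook.

Request:
drive_tool(
  rows=[
    [3.5, 0, 0, 0, 0, 0],
    [3.5, 0, 0, 0, 0, 0],
    [3.5, 0, 0, 0, 0, 0],
    [0, 0, 0, 0, 0, 0],
    [0, 0, 0, 0, 0, 0],
  ],
)

```text
clock: 4.33
ee_pos: [0.5255, 0.0402, 0.3288]
eef_rot: [1.0, 0.002, -0.002, -0.0]
contact_force: [0.8, -0.0, 0.1]
grip_width: 1.001
grasp_force: 0.0
```

```bash
python3 b.py w2 weight,loop_top,hook_seat,stand,spool,spindle_tip,winder
```

```text
cam [[0.004, 0.958, 0.288, 0.597], [-1.0, 0.004, 0.001, 0.04], [-0.0, -0.288, 0.958, 0.472], [0.0, 0.0, 0.0, 1.0]]
weight scene [([269.9, 230.2], 0.7)]
weight top []
weight wrist [([324.0, 202.3], 0.84)]
   scene wrist [ 0.4398  0.0331 -0.0297] [2.6, 2.6]
loop_top scene [([266.3, 205.1], 0.76), ([322.4, 247.9], 0.43)]
loop_top top []
loop_top wrist [([322.1, 227.4], 0.68)]
   scene wrist [0.4435 0.0365 0.0934] [0.1, 0.1]
hook_seat scene [([312.3, 208.9], 0.69)]
hook_seat top [([342.5, 193.5], 0.85), ([375.9, 275.5], 0.19)]
hook_seat wrist [([306.5, 113.3], 0.82)]
   scene top [0.5753 0.0522 0.1513] [5.2, 5.2]
   scene wrist [0.5835 0.0516 0.1602] [1.5, 1.5]
   top wrist [0.5817 0.0509 0.1076] [3.7, 3.7]
   all [0.5785 0.0522 0.1511] [3.6, 7.8, 5.9]
stand scene [([324.4, 248.8], 0.86)]
stand top [([343.0, 186.4], 0.81)]
stand wrist [([316.1, 83.4], 0.74)]
   scene top [0.6232 0.0438 0.01  ] [0.9, 0.9]
   scene wrist [0.62   0.0464 0.0034] [2.4, 2.4]
   top wrist [0.6165 0.0444 0.0368] [0.3, 0.3]
   all [0.6213 0.0445 0.0087] [2.2, 1.9, 3.5]
spool scene [([363.1, 139.2], 0.97), ([337.4
[... 305 characters left out ...]
.1]
   top wrist [0.4612 0.4359 0.1104] [34.5, 34.5]
   all [0.4807 0.4598 0.0548] [48.8, 21.3, 62.0]
spindle_tip scene [([192.3, 340.3], 0.59)]
spindle_tip top [([492.0, 205.4], 0.92)]
spindle_tip wrist []
   scene top [ 0.5467 -0.3394  0.1476] [2.0, 2.0]
winder scene [([209.9, 359.8], 0.84), ([334.5, 162.6], 0.47)]
winder top [([474.1, 215.2], 0.8)]
winder wrist [([581.6, 137.3], 0.82)]
   scene top [ 0.5463 -0.3388 -0.0055] [2.3, 2.3]
   scene wrist [ 0.5457 -0.3407 -0.004 ] [0.3, 0.3]
   top wrist [ 0.5464 -0.3344  0.0034] [0.4, 0.4]
   all [ 0.5464 -0.3389 -0.0032] [2.0, 2.8, 0.9]
[0.52481349 0.0403202  0.33050164] [ 9.99997065e-01  2.42270889e-03 -1.69834960e-05 -8.21145846e-06] 5.5333
```

View pics/w2.png

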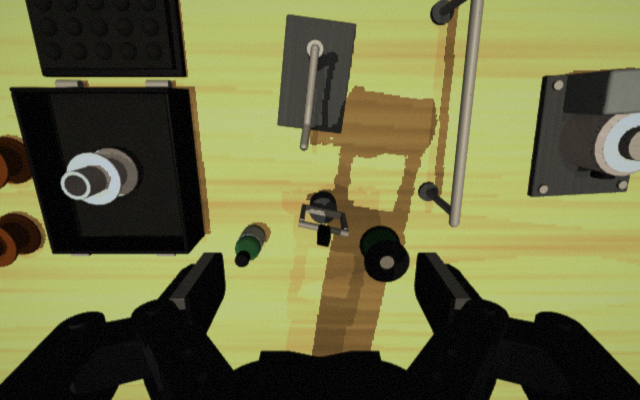

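The hook arm runs from the post top at (314,48) to the tip at (304,148); the weight's black grip is at (324,236) and its loop spans x 300–347. I'll zoom in for the yaw angles.

Run:
```python
from h import *
im=cv2.imread("pics/w2.png")
a=cv2.resize(im[185:250,285:365],None,fx=9,fy=9,interpolation=cv2.INTER_CUBIC)[:590,:400+320]
cv2.imwrite("pics/crop.png",a)
import pickle
C=pickle.load(open("w2.pkl","rb"));w=C["wrist"]
c=[atz(w,p,.012) for p in [(288,15),(355,24),(345,133),(279,125)]]
print(c,np.mean(c,0))
a,b=atz(w,(314,48),.15),atz(w,(304,148),.162);print(a,b,np.degrees(np.arctan2(*(a-b)[[1,0]])))
```

```text
[array([0.6995, 0.0806, 0.012 ]), array([ 0.6895, -0.0046,  0.012 ]), array([0.5523, 0.0045, 0.012 ]), array([0.5629, 0.0964, 0.012 ])] [0.62605  0.044225 0.012   ]
[0.6421 0.0455 0.15  ] [0.5527 0.0549 0.162 ] -6.002333571416257
```

View pics/crop.png

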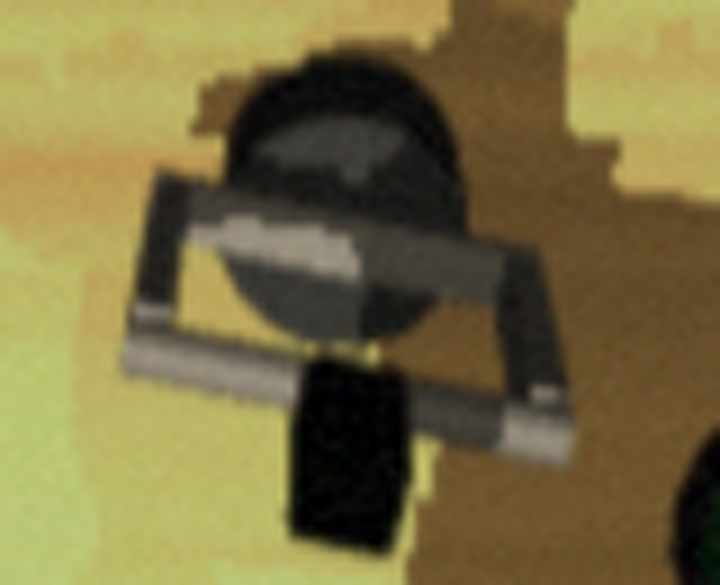

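Crop: bar ends are at about full-image (298.9,224.7) and (348.6,234.2). The loop is intact and the grip stands at mid-bar.

Run:
```python
from h import *
import pickle
C=pickle.load(open("w2.pkl","rb"));w=C["wrist"];w1=pickle.load(open("w1.pkl","rb"))["wrist"]
a,b=atz(w,(298.9,224.7),.103),atz(w,(348.6,234.2),.103);d=a-b
print((a+b)/2,np.linalg.norm(d),np.degrees(np.arctan2(-d[0],d[1])))
a1,b1=atz(w1,(298.5,134.5),.103),atz(w1,(350,147),.103);d=a1-b1
print((a1+b1)/2,np.linalg.norm(d),np.degrees(np.arctan2(-d[0],d[1])))
print(tri([ray(w,(323.7,229.4)),ray(w1,(324.2,140.8))]))
print(tri([ray(w,(322.6,243)),ray(w1,(322.8,149.5))]))
# brightness-based spool ring & spindle
for k in("scene","top","wrist"):
    x=sorted(spotter.mark_of(k,"spool"),key=lambda q:-q["xy"][1])
    print(k,[(np.round(q["xy"],1).tolist(),atz(C[k],q["xy"],.02).tolist()) for q in x])
```

```text
[0.44455 0.0343  0.103  ] 0.06222772693904221 -11.400218846678277
[0.4479 0.0341 0.103 ] 0.05996265504461922 -13.109208198154294
(array([0.4492, 0.0346, 0.1141]), [0.1, 0.1])
(array([0.4435, 0.0362, 0.1398]), [0.0, 0.0])
scene [([333.7, 160.9], [0.4848, 0.3335, 0.02]), ([363.1, 139.2], [0.5192, 0.4725, 0.02]), ([337.4, 122.4], [0.4033, 0.4994, 0.02])]
top [([175.7, 262.2], [0.3952, 0.5075, 0.02]), ([242.8, 228.1], [0.4944, 0.3253, 0.02]), ([241.2, 227.6], [0.4957, 0.3299, 0.02]), ([186.3, 224.7], [0.5011, 0.4859, 0.02])]
wrist [([16.5, 234.4], [0.4003, 0.4965, 0.02]), ([115.9, 172.4], [0.4965, 0.3297, 0.02]), ([8.7, 157.3], [0.5175, 0.4764, 0.02])]
```

Request:
drive_tool(
  rows=[
    [-1.58, 0.12, 3.4, 0, 0, 0],
    [-1.58, 0.12, 3.4, 0, 0, 0],
    [-1.58, 0.12, 3.4, 0, 0, 0],
    [-1.58, 0.12, 3.4, 0, 0, 0],
    [-1.58, 0.12, 3.4, 0, 0, 0],
    [0, 0, 0, 0, 0, 0.107],
    [0, 0, 0, 0, 0, 0.107],
    [0, 0, 0, 0, 0, 0],
    [0, 0, 0, 0, 0, 0],
  ],
  grip=1,
)

```text
clock: 6.43
ee_pos: [0.4462, 0.0338, 0.1609]
eef_rot: [0.995, -0.103, 0.0, 0.0]
contact_force: [0.0, 0.9, 0.3]
grip_width: 1.001
grasp_force: 0.0
```

```bash
python3 b.py w3 loop_top
python3 - <<'E'
from h import *
import pickle
w=pickle.load(open("w3.pkl","rb"))["wrist"]
m=spotter.mark_of("wrist","loop_top"); print([atz(w,q["xy"],.099) for q in m])
print(proj(w,[.446,.0345,.14]),proj(w,[.446,.0345,.107]))
E
```

```text
cam [[-0.206, 0.938, 0.28, 0.518], [-0.979, -0.198, -0.059, 0.018], [0.0, -0.286, 0.958, 0.303], [0.0, 0.0, 0.0, 1.0]]
loop_top scene []
loop_top top [([345.0, 244.9], 0.37)]
loop_top wrist []
[0.44620473 0.03388887 0.16088645] [ 9.94584869e-01 -1.03926916e-01  3.65270795e-04  2.31369703e-05] 6.7333
[]
[317.62477599 240.09987569] [317.90575737 218.88976632]
```

View pics/w3.png

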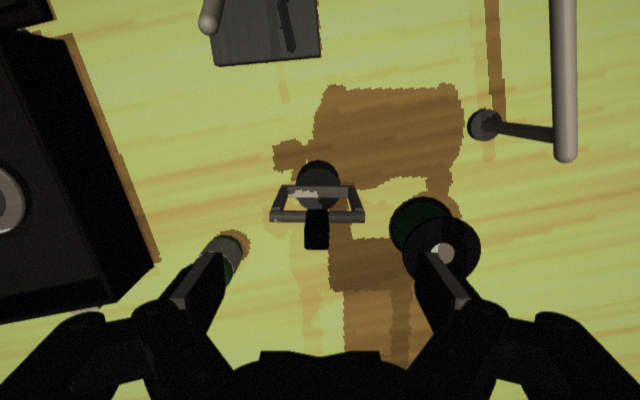

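The bar is now level in the view at (270–365,216) and the grip top at (316,240) is where predicted, so the grasp is well aligned. I'll descend and close.

Request:
drive_tool(
  rows=[
    [0, 0, 2.0, 0, 0, 0],
    [0, 0, 2.0, 0, 0, 0],
    [0, 0, 1.0, 0, 0, 0],
    [0, 0, 0, 0, 0, 0],
    [0, 0, 0, 0, 0, 0],
  ],
)

```text
clock: 7.2
ee_pos: [0.4456, 0.034, 0.1104]
eef_rot: [0.995, -0.104, -0.001, -0.0]
contact_force: [-0.0, 0.1, 0.8]
grip_width: 1.003
grasp_force: 0.0
```

Request:
drive_tool(
  rows=[
    [0, 0, 0, 0, 0, 0],
    [0, 0, 0, 0, 0, 0],
    [0, 0, 0, 0, 0, 0],
    [0, 0, 0, 0, 0, 0],
    [0, 0, 0, 0, 0, 0],
    [0, 0, 0, 0, 0, 0],
    [0, 0, 0, 0, 0, 0],
    [0, 0, 0, 0, 0, 0],
    [0, 0, 0, 0, 0, 0],
    [0, 0, 0, 0, 0, 0],
  ],
  grip=0,
  grip_force=60,
)

```text
clock: 8.03
ee_pos: [0.4461, 0.034, 0.1108]
eef_rot: [0.995, -0.104, 0.0, -0.0]
contact_force: [0.6, 1.9, 3.1]
grip_width: 0.156
grasp_force: 59.2
```

Request:
drive_tool(
  rows=[
    [0, 0, -1.5, 0, 0, 0],
    [0, 0, -2.5, 0, 0, 0],
    [0, 0, -2.5, 0, 0, 0],
    [0, 0, -1.6, 0, 0, 0],
    [0, 0, 0, 0, 0, -0.104],
    [0, -1.5, 0, 0, 0, 0],
    [0, -1.5, 0, 0, 0, 0],
    [0, 0, 0, 0, 0, 0],
    [0, 0, 0, 0, 0, 0],
  ],
)

```text
clock: 8.78
ee_pos: [0.4483, 0.0639, 0.1906]
eef_rot: [0.999, -0.052, -0.001, 0.0]
contact_force: [0.1, 0.5, -2.7]
grip_width: 0.148
grasp_force: 59.0
```

```bash
python3 b.py w4 hook_seat,loop_top,stand
```

```text
cam [[-0.106, 0.952, 0.287, 0.521], [-0.994, -0.102, -0.03, 0.055], [0.001, -0.289, 0.957, 0.333], [0.0, 0.0, 0.0, 1.0]]
hook_seat scene [([194.2, 342.1], 0.61), ([313.9, 207.9], 0.59)]
hook_seat top [([340.0, 191.1], 0.83)]
hook_seat wrist []
   scene top [ 0.5583 -0.1416  0.092 ] [198.0, 198.0]
loop_top scene [([272.2, 177.3], 0.64)]
loop_top top []
loop_top wrist [([319.1, 248.3], 0.85)]
   scene wrist [0.4542 0.0628 0.1901] [1.4, 1.4]
stand scene []
stand top [([341.4, 184.7], 0.75), ([400.6, 200.0], 0.63)]
stand wrist []
[0.44898846 0.06364801 0.19151786] [ 9.98612371e-01 -5.26624284e-02  1.01904477e-05  2.47355463e-05] 9.3833
```

View pics/w4.png

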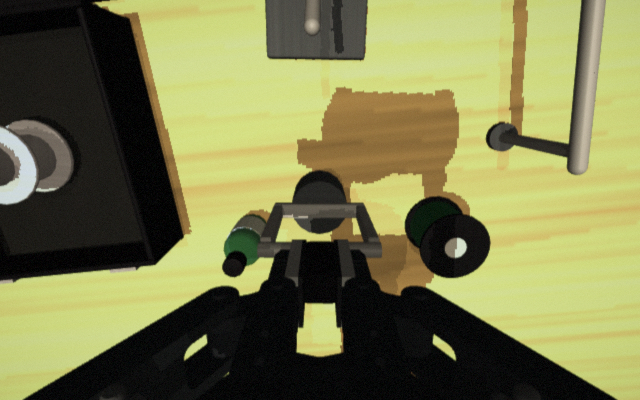

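The weight is held level (bar at row 248) and the hook tip shows at (312,27), with the arm running straight up the image, so the yaw matches. Next I'll compute the tip's offset.

Run:
```python
from h import *
import pickle
w=pickle.load(open("w4.pkl","rb"))["wrist"];w2=pickle.load(open("w2.pkl","rb"))["wrist"]
print(atz(w,(312,27),.162),tri([ray(w,(312,27)),ray(w2,(304,147))]))
for p in [(312,27)]:
    t=atz(w,p,.162); o=r.observe(); print(R.from_quat(o["eef_rot"]).inv().apply(t-o["ee_pos"])*100)
```

```text
[0.554  0.0552 0.162 ] (array([0.5538, 0.055 , 0.163 ]), [0.2, 0.2])
[10.53169542 -0.26452504  2.95201496]
```

Request:
drive_tool(
  rows=[
    [2.2, -0.05, 0, 0, 0, 0],
    [2.2, -0.05, 0, 0, 0, 0],
    [2.2, -0.05, 0, 0, 0, 0],
    [2.2, -0.05, 0, 0, 0, 0],
    [2.2, -0.05, 0, 0, 0, 0],
    [2.3, -0.05, 0, 0, 0, 0],
    [0, 0, 0, 0, 0, 0],
    [0, 0, 1.2, 0, 0, 0],
    [0, 0, 1.2, 0, 0, 0],
    [0, 0, 0.8, 0, 0, 0],
    [0, 0, 0, 0, 0, 0],
    [0, 0, 0, 0, 0, 0],
  ],
)

```text
clock: 10.38
ee_pos: [0.5802, 0.053, 0.1584]
eef_rot: [0.999, -0.053, -0.001, -0.0]
contact_force: [0.2, 0.2, -1.0]
grip_width: 0.152
grasp_force: 59.0
```

Request:
drive_tool(
  rows=[
    [0, 0, 0.2, 0, 0, 0],
    [0, 0, 0.2, 0, 0, 0],
    [0, 0, 0, 0, 0, 0],
    [0, 0, 0, 0, 0, 0],
  ],
)

```text
clock: 10.72
ee_pos: [0.5817, 0.0528, 0.1558]
eef_rot: [0.999, -0.053, 0.0, 0.0]
contact_force: [0.2, -1.1, -2.9]
grip_width: 0.151
grasp_force: 59.0
```

Request:
drive_tool(
  rows=[
    [0, 0, 0.15, 0, 0, 0],
    [0, 0, 0, 0, 0, 0],
    [0, 0, 0, 0, 0, 0],
  ],
)

```text
clock: 10.97
ee_pos: [0.5819, 0.0528, 0.1552]
eef_rot: [0.999, -0.053, 0.0, 0.0]
contact_force: [-3.6, 0.5, 5.0]
grip_width: 0.154
grasp_force: 60.1
```

```bash
python3 b.py w5 loop_top,hook_seat; python3 -c "
from h import *
print(r.observe()['contact_force'])"
```

```text
cam [[-0.106, 0.953, 0.285, 0.654], [-0.994, -0.101, -0.03, 0.045], [0.0, -0.287, 0.958, 0.297], [0.0, 0.0, 0.0, 1.0]]
loop_top scene [([312.3, 211.0], 0.9)]
loop_top top [([344.2, 190.2], 0.7)]
loop_top wrist [([320.1, 246.7], 0.71)]
   scene top [0.5816 0.0464 0.1547] [2.9, 2.9]
   scene wrist [0.5825 0.052  0.1482] [1.4, 1.4]
   top wrist [0.582  0.048  0.1452] [3.9, 3.9]
   all [0.5824 0.0489 0.1503] [2.1, 5.0, 3.6]
hook_seat scene [([311.6, 210.4], 0.97), ([374.3, 289.6], 0.65)]
hook_seat top [([341.7, 192.5], 0.69)]
hook_seat wrist [([319.9, 244.6], 0.78)]
   scene top [0.5766 0.0522 0.147 ] [2.2, 2.2]
   scene wrist [0.5817 0.0522 0.1479] [3.0, 3.0]
   top wrist [0.578  0.0514 0.1333] [1.1, 1.1]
   all [0.5783 0.0527 0.1425] [3.6, 3.2, 3.8]
[0.58193931 0.05276191 0.1551684 ] [ 9.98618668e-01 -5.25404467e-02  5.06103615e-04  3.98383371e-05] 11.4167
[-3.93757217  0.13786527  5.92623619]
```

View pics/w5.png

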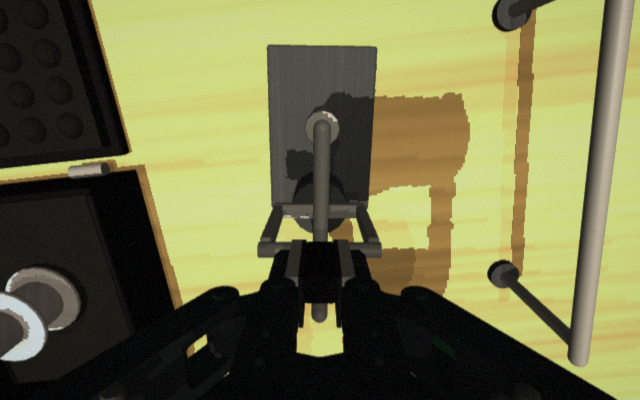

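Bar sits across the arm at (320,247), between the post (322,125) and the tip (318,312), and the upward force shows that the hook carries it. I'll release.

Request:
drive_tool(
  rows=[
    [0, 0, 0, 0, 0, 0],
    [0, 0, 0, 0, 0, 0],
    [0, 0, 0, 0, 0, 0],
    [0, 0, 0, 0, 0, 0],
    [0, 0, 0, 0, 0, 0],
    [0, 0, 0, 0, 0, 0],
  ],
  grip=0.6,
)

```text
clock: 11.92
ee_pos: [0.5816, 0.0528, 0.1539]
eef_rot: [0.999, -0.053, -0.0, 0.0]
contact_force: [-0.3, -0.9, 0.0]
grip_width: 0.601
grasp_force: 0.0
```

Request:
drive_tool(
  rows=[
    [0, 0, -1, 0, 0, 0],
    [0, 0, -2, 0, 0, 0],
    [0, 0, -3, 0, 0, 0],
    [0, 0, -4, 0, 0, 0],
    [0, 0, -4, 0, 0, 0],
    [0, 0, 0, 0, 0, 0],
    [0, 0, 0, 0, 0, 0],
  ],
  grip=1,
)

```text
clock: 12.5
ee_pos: [0.5833, 0.0526, 0.2985]
eef_rot: [0.999, -0.053, 0.004, 0.0]
contact_force: [0.4, -0.3, 0.0]
grip_width: 0.999
grasp_force: 0.0
```

```bash
python3 b.py w6 loop_top,hook_seat,spool,spindle_tip
```

```text
cam [[-0.106, 0.952, 0.287, 0.654], [-0.994, -0.101, -0.031, 0.045], [-0.0, -0.288, 0.958, 0.435], [0.0, 0.0, 0.0, 1.0]]
loop_top scene [([314.5, 209.8], 0.91)]
loop_top top [([342.3, 191.6], 0.61)]
loop_top wrist [([319.6, 179.8], 0.68)]
   scene top [0.5808 0.053  0.1504] [5.6, 5.6]
   scene wrist [0.5873 0.0519 0.1592] [0.7, 0.7]
   top wrist [0.5803 0.0505 0.1344] [1.8, 1.8]
   all [0.582  0.0527 0.1494] [5.3, 6.1, 2.3]
hook_seat scene []
hook_seat top [([341.0, 192.1], 0.61)]
hook_seat wrist [([318.8, 180.3], 0.71)]
   top wrist [0.5794 0.0527 0.1316] [0.6, 0.6]
spool scene [([336.7, 124.5], 0.67), ([363.1, 138.5], 0.63), ([337.5, 164.4], 0.55)]
spool top [([186.3, 221.0], 0.84), ([240.8, 227.3], 0.6), ([174.5, 260.6], 0.56)]
spool wrist [([126.1, 240.2], 0.68), ([34.9, 310.5], 0.58)]
   scene top [0.4723 0.4341 0.1087] [35.6, 35.6]
   scene wrist [ 0.6897 -0.0346  0.546 ] [6.8, 6.8]
   top wrist [ 0.487   0.4613 -0.077 ] [63.3, 63.3]
   all [0.4773 0.4138 0.0528] [49.6, 66.3, 86.3]
spindle_tip scene [([193.2, 343.3], 0.74), ([313.4, 209.5], 0.59)]
spindle_tip top [([491.2, 206.0], 0.74), ([342.4, 193.3], 0.63)]
spindle_tip wrist []
   scene top [ 0.5472 -0.3417  0.1354] [2.3, 2.3]
[0.58157071 0.05276738 0.29398379] [ 9.98616653e-01 -5.25811783e-02 -1.23870176e-05 -2.49134100e-06] 13.25
```

View pics/w6.png

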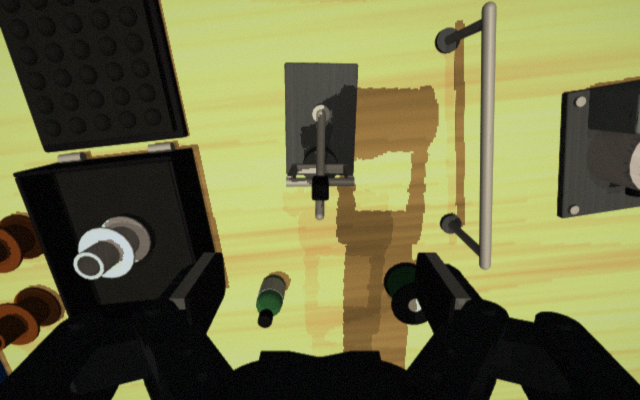

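The weight hangs freely on the hook (grip at (320,187)). The spool's boss top is at (90,263).

Run:
```python
from h import *
import pickle
w=pickle.load(open("w6.pkl","rb"))["wrist"];w2=pickle.load(open("w2.pkl","rb"))["wrist"]
print(tri([ray(w,(90,263)),ray(w2,(76,184))]),atz(w,(90,263),.097))
for n in("w2","w6"):
    C=pickle.load(open(n+".pkl","rb"))
m=spotter.cut_out("wrist","spool")
for q in m:
    p=q["pixels"];print(q["conf"],q["xy"],p.sum(),C["wrist"]["frame"][p].mean(0))
```

```text
(array([0.4969, 0.3371, 0.0878]), [0.5, 0.5]) [0.501  0.3287 0.097 ]
0.87 [112.0, 249.7] 3461 [126.68477319 127.07483386 122.11875181]
0.79 [16.7, 239.5] 1801 [56.25152693 28.49028318 11.07773459]
0.57 [24.4, 315.2] 2640 [54.58560606 28.91060606 11.59659091]
```

Request:
drive_tool(
  rows=[
    [-1.41, -3.83, 0, 0, 0, 0],
    [-1.41, -3.83, 0, 0, 0, 0],
    [-1.41, -3.83, 0, 0, 0, 0],
    [-1.41, -3.83, 0, 0, 0, 0],
    [-1.41, -3.83, 0, 0, 0, 0],
    [-1.41, -3.83, 0, 0, 0, 0],
    [-1.41, -3.83, 0, 0, 0, 0],
    [0, 0, 0, 0, 0, 0],
    [0, 0, 0, 0, 0, 0],
    [0, 0, 0, 0, 0, 0],
  ],
)

```text
clock: 14.13
ee_pos: [0.5117, 0.3295, 0.2939]
eef_rot: [0.999, -0.052, 0.0, 0.0]
contact_force: [0.7, -0.1, -0.0]
grip_width: 1.0
grasp_force: 0.0
```

```bash
cat > c.py <<'E'
from h import *
import sys
w=capture("wrist");save(w,sys.argv[1]+".png");f=w["frame"]
o=r.observe();print(o["ee_pos"],o["eef_rot"],o["clock"])
for n in("spool",):
    for q in spotter.cut_out("wrist",n):
        p=q["pixels"];col=f[p].mean(0)
        if col.max()-col.min()<25:
            print(q["conf"],q["xy"],col.round(),np.argwhere(p).min(0),np.argwhere(p).max(0))
            g=cv2.cvtColor(f,cv2.COLOR_RGB2GRAY).astype(int); m=(cv2.dilate(p.astype(np.uint8),np.ones((5,5)))>0)
            b=((g>int(sys.argv[2]))&m).astype(np.uint8)
            cs,h=cv2.findContours(b,cv2.RETR_CCOMP,cv2.CHAIN_APPROX_NONE)
            for c in cs:
                if len(c)>25:
                    e=cv2.fitEllipse(c); print("ell",np.round(e[0],1),np.round(e[1],1),[atz(w,e[0],z).tolist() for z in(.065,.097)])
    print("mark",[(np.round(q["xy"],1),q["conf"],atz(w,q["xy"],.02)) for q in spotter.mark_of("wrist",n)])
E
python3 c.py w7 150
```

```text
[0.51196304 0.32886375 0.29395769] [ 9.98591781e-01 -5.30507430e-02  6.44670238e-05  2.62561624e-04] 14.1833
0.95 [318.2, 173.1] [175. 175. 171.] [143 289] [204 346]
ell [317.2 176.7] [55.3 58. ] [[0.4982, 0.3331, 0.065], [0.5057, 0.3321, 0.097]]
ell [317.5 183.8] [24.1 25.1] [[0.4896, 0.3337, 0.065], [0.4977, 0.3326, 0.097]]
ell [319.4 176.8] [28.7 30.8] [[0.4978, 0.3306, 0.065], [0.5053, 0.3298, 0.097]]
ell [323.5 277.2] [114.9 264. ] [[0.3653, 0.3393, 0.065], [0.3842, 0.3377, 0.097]]
mark [(array([317. , 170.5]), 0.88, array([0.496 , 0.3338, 0.02  ])), (array([197.3, 170.2]), 0.69, array([0.513 , 0.4891, 0.02  ])), (array([201.7, 245.1]), 0.61, array([0.4073, 0.5058, 0.02  ]))]
```

Request:
drive_tool(
  rows=[
    [-0.48, -0.08, 3.8, 0, 0, 0],
    [-0.48, -0.08, 3.8, 0, 0, 0],
    [-0.48, -0.08, 3.8, 0, 0, 0],
    [0, 0, 3.8, 0, 0, 0],
    [0, 0, 3, 0, 0, 0],
    [0, 0, 2, 0, 0, 0],
    [0, 0, 1.3, 0, 0, 0],
    [0, 0, 0.8, 0, 0, 0],
    [0, 0, 0, 0, 0, 0],
    [0, 0, 0, 0, 0, 0],
  ],
)

```text
clock: 15.12
ee_pos: [0.4985, 0.3336, 0.0722]
eef_rot: [0.999, -0.053, 0.001, -0.0]
contact_force: [0.4, 0.7, 1.2]
grip_width: 1.002
grasp_force: 0.0
```

Request:
drive_tool(
  rows=[
    [0, 0, 0, 0, 0, 0],
    [0, 0, 0, 0, 0, 0],
    [0, 0, 0, 0, 0, 0],
    [0, 0, 0, 0, 0, 0],
    [0, 0, 0, 0, 0, 0],
    [0, 0, 0, 0, 0, 0],
    [0, 0, 0, 0, 0, 0],
    [0, 0, 0, 0, 0, 0],
    [0, 0, 0, 0, 0, 0],
    [0, 0, 0, 0, 0, 0],
  ],
  grip=0,
  grip_force=60,
)

```text
clock: 15.95
ee_pos: [0.4981, 0.3339, 0.0721]
eef_rot: [0.999, -0.053, 0.001, -0.0]
contact_force: [-0.5, -0.8, 5.2]
grip_width: 0.398
grasp_force: 59.8
```

Request:
drive_tool(
  rows=[
    [0, 0, -1.5, 0, 0, 0],
    [0, 0, -3.5, 0, 0, 0],
    [0, 0, -3.6, 0, 0, 0],
    [0, 0, -3.6, 0, 0, 0],
    [0, 0, -3.6, 0, 0, 0],
    [0, 0, -3.6, 0, 0, 0],
    [0, 0, -3.6, 0, 0, 0],
    [0, 0, 0, 0, 0, 0],
    [0, 0, 0, 0, 0, 0],
    [0, 0, 0, 0, 0, 0],
  ],
)

```text
clock: 16.78
ee_pos: [0.497, 0.3335, 0.2997]
eef_rot: [0.999, -0.053, -0.001, 0.0]
contact_force: [-0.6, -0.2, -2.2]
grip_width: 0.397
grasp_force: 60.1
```

```bash
python3 b.py w8 spool,loop_top,spindle_tip,winder; python3 c.py w8b 150
```

```text
cam [[-0.106, 0.951, 0.29, 0.57], [-0.994, -0.102, -0.029, 0.325], [0.002, -0.292, 0.957, 0.44], [0.0, 0.0, 0.0, 1.0]]
spool scene [([364.9, 135.9], 0.94), ([339.8, 107.0], 0.8), ([338.6, 124.0], 0.68)]
spool top [([187.1, 224.1], 0.91), ([224.7, 216.1], 0.72)]
spool wrist [([202.9, 155.1], 0.97), ([202.6, 239.5], 0.84), ([319.4, 220.6], 0.58)]
   scene top [0.5096 0.4906 0.0132] [7.2, 7.2]
   scene wrist [0.5181 0.4806 0.0283] [2.5, 2.5]
   top wrist [ 0.5091  0.497  -0.0212] [1.2, 1.2]
   all [0.5112 0.4882 0.0139] [7.3, 7.7, 4.0]
loop_top scene [([313.0, 208.0], 0.6)]
loop_top top [([342.5, 192.5], 0.54)]
loop_top wrist [([539.8, 32.4], 0.5)]
   scene top [0.5771 0.0525 0.156 ] [5.4, 5.4]
   scene wrist [0.5834 0.0983 0.0995] [25.6, 25.6]
   top wrist [ 0.6134  0.0431 -0.0086] [4.9, 4.9]
   all [0.5854 0.0775 0.0997] [25.9, 30.3, 35.6]
spindle_tip scene [([194.5, 342.4], 0.7)]
spindle_tip top [([492.6, 208.2], 0.63)]
spindle_tip wrist [([540.8, 30.3], 0.74)]
   scene top [ 0.5443 -0.3422  0.1325] [2.0, 2.0]
   scene wrist [ 0.5298 -0.2232 -0.2358] [158.4, 158.4]
   top wrist [ 0.8
[... 194 characters left out ...]
9.98617266e-01 -5.25695085e-02  4.96925893e-05 -1.87833308e-05] 17.5333
[0.4975091  0.33366671 0.30107391] [ 9.98616202e-01 -5.25897191e-02  4.71415795e-05 -2.68886776e-05] 17.5833
0.94 [320.9, 235.4] [129. 120. 109.] [167 252] [320 388]
ell [319.4 291.3] [59.4 80.1] [[0.3266, 0.3517, 0.065], [0.3472, 0.3495, 0.097]]
ell [319.8 237.8] [100.5 126.9] [[0.4034, 0.3429, 0.065], [0.4175, 0.3414, 0.097]]
ell [254.  235.5] [ 3.1 16.9] [[0.4153, 0.425, 0.065], [0.4284, 0.4166, 0.097]]
ell [346.3 541.9] [277.8 739.3] [[-0.1876, 0.3582, 0.065], [-0.1234, 0.3554, 0.097]]
mark [(array([203.8, 237. ]), 0.84, array([0.4021, 0.5078, 0.02  ])), (array([203.6, 159.5]), 0.64, array([0.5109, 0.4851, 0.02  ]))]
```

Request:
drive_tool(
  rows=[
    [0.1, 1.5, 0, 0, 0, 0],
    [0.2, 3, 0, 0, 0, 0],
    [0.26, 3.72, 0, 0, 0, 0],
    [0.26, 3.72, 0, 0, 0, 0],
    [0.26, 3.72, 0, 0, 0, 0],
    [0.26, 3.72, 0, 0, 0, 0],
    [0.26, 3.72, 0, 0, 0, 0],
    [0.26, 3.72, 0, 0, 0, 0],
    [0.26, 3.72, 0, 0, 0, 0],
    [0.26, 3.72, 0, 0, 0, 0],
    [0.26, 3.72, 0, 0, 0, 0],
    [0.26, 3.72, 0, 0, 0, 0],
    [0.26, 3.72, 0, 0, 0, 0],
    [0.26, 3.72, 0, 0, 0, 0],
    [0.26, 3.72, 0, 0, 0, 0],
    [0.26, 3.72, 0, 0, 0, 0],
    [0.26, 3.72, 0, 0, 0, 0],
    [0.2, 3, 0, 0, 0, 0],
    [0, 0, 0, 0, 0, 0],
    [0, 0, 0, 0, 0, 0],
  ],
)

```text
clock: 19.35
ee_pos: [0.4743, -0.3017, 0.3006]
eef_rot: [0.999, -0.054, -0.0, -0.0]
contact_force: [0.5, -0.0, -1.0]
grip_width: 0.4
grasp_force: 60.3
```

```bash
python3 b.py w9 spindle_tip,winder
python3 - <<'E'
from h import *
import pickle
w=pickle.load(open("w9.pkl","rb"))["wrist"]
for q in spotter.mark_of("wrist","spindle_tip"): print(atz(w,q["xy"],.138),q["conf"])
for q in spotter.mark_of("wrist","winder"): print(atz(w,q["xy"],0),q["conf"])
E
```

```text
cam [[-0.106, 0.952, 0.286, 0.547], [-0.994, -0.101, -0.031, -0.308], [-0.001, -0.288, 0.958, 0.443], [0.0, 0.0, 0.0, 1.0]]
spindle_tip scene [([161.9, 287.4], 0.75), ([193.6, 340.3], 0.7)]
spindle_tip top [([491.6, 205.5], 0.98)]
spindle_tip wrist [([352.3, 94.1], 0.64), ([320.3, 220.4], 0.47)]
   scene top [ 0.5113 -0.3001  0.2962] [15.5, 15.5]
   scene wrist [ 0.5462 -0.3193  0.3667] [4.1, 4.1]
   top wrist [ 0.5483 -0.3372  0.145 ] [0.5, 0.5]
   all [ 0.5262 -0.3074  0.306 ] [17.7, 24.6, 25.8]
winder scene [([212.4, 359.4], 0.83)]
winder top [([472.8, 210.5], 0.83)]
winder wrist [([339.0, 94.7], 0.66)]
   scene top [ 0.5565 -0.334   0.0067] [4.7, 4.7]
   scene wrist [ 0.5499 -0.3355 -0.0052] [1.6, 1.6]
   top wrist [ 0.554  -0.3302  0.0149] [4.5, 4.5]
   all [ 0.5543 -0.3339  0.0051] [4.1, 6.1, 3.9]
[ 0.47498466 -0.29985734  0.30117932] [ 9.98642430e-01 -5.20890473e-02  1.21873575e-04  1.12220187e-04] 19.8
[ 0.5487 -0.3376  0.138 ] 0.64
[ 0.4317 -0.2964  0.138 ] 0.47
[ 0.5504 -0.3336  0.    ] 0.66
```

View pics/w9.png

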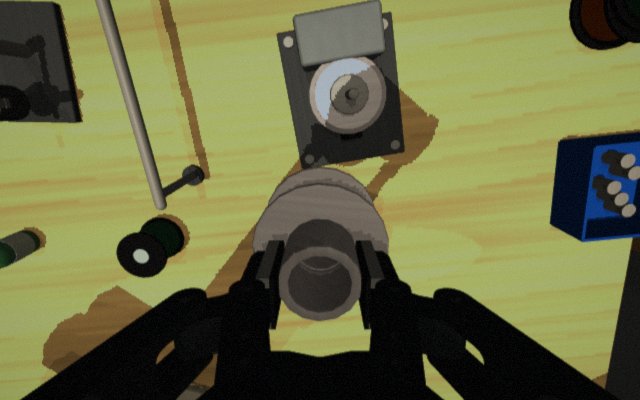

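The spool is held upright, boss top at about (320,283), and the spindle tip is at (352,94), matching the network. I'll take a second vantage closer in, and check the spool axis against the TCP.

Request:
drive_tool(
  rows=[
    [0.5, 2.5, 0, 0, 0, 0],
    [0.5, 2.5, 0, 0, 0, 0],
    [0, 0, 0, 0, 0, 0],
    [0, 0, 0, 0, 0, 0],
    [0, 0, 0, 0, 0, 0],
  ],
)

```text
clock: 20.32
ee_pos: [0.4795, -0.3508, 0.3008]
eef_rot: [0.999, -0.053, -0.0, -0.0]
contact_force: [0.4, -0.0, -2.1]
grip_width: 0.397
grasp_force: 60.5
```

Run:
```python
from h import *
import pickle
w9=pickle.load(open("w9.pkl","rb"))["wrist"]
w=capture("wrist"); save(w,"w10.png"); capture("top")
t=capture("top")
o=r.observe(); p=o["ee_pos"]; print(p,o["clock"])
for _ in range(2):
    q=spotter.mark_of("wrist","spindle_tip"); print([(x["xy"],round(x["conf"],2),atz(w,x["xy"],.138)) for x in q])
    capture("wrist")
xy=q[0]["xy"]; print(tri([ray(w,xy),ray(w9,(352.3,94.1))]))
print("top",[atz(t,x["xy"],.138) for x in spotter.mark_of("top","spindle_tip")])
for n,v,pp in(("w9",w9,np.array([.4750,-.2999,.3012])),("w10",w,p)):
    g=cv2.cvtColor(v["frame"],cv2.COLOR_RGB2GRAY)
    print(n,"boss pred",proj(v,pp+[0,0,-.0521+.077]),"flange pred",proj(v,pp+[0,0,-.0521+.045]))
    c=cv2.HoughCircles(cv2.GaussianBlur(g,(5,5),1),cv2.HOUGH_GRADIENT,1,15,param1=100,param2=22,minRadius=14,maxRadius=75)
    for x in c[0][:9]: print("  circ",x.round(1),atz(v,x[:2],.08)[:2],atz(v,x[:2],.095)[:2])
```

```text
[ 0.47961004 -0.3504471   0.3011413 ] 20.4667
[([296.9, 104.2], 0.91, array([ 0.5499, -0.3381,  0.138 ]))]
[([298.6, 103.0], 0.86, array([ 0.5508, -0.3398,  0.138 ]))]
(array([ 0.5497, -0.3389,  0.1236]), [1.0, 1.0])
top [array([ 0.5538, -0.343 ,  0.138 ])]
w9 boss pred [318.51896348 285.14176458] flange pred [318.74270398 250.29185485]
  circ [320.5 247.5  67.8] [ 0.3744 -0.2907] [ 0.3816 -0.2914]
  circ [347.5  94.5  38.5] [ 0.5491 -0.3381] [ 0.549  -0.3368]
  circ [314.5 283.5  36.6] [ 0.3254 -0.2779] [ 0.3346 -0.2791]
  circ [298.5 282.5  71. ] [ 0.329  -0.2578] [ 0.338  -0.2599]
  circ [322.5 220.5  54.4] [ 0.4093 -0.2968] [ 0.415  -0.2972]
  circ [322.5 269.5  50.3] [ 0.3442 -0.29  ] [ 0.3526 -0.2908]
  circ [143.5 249.5  27.1] [ 0.3946 -0.0743] [ 0.401 -0.084]
  circ [320.5 297.5  51.2] [ 0.3043 -0.2833] [ 0.3143 -0.2843]
  circ [364.5 107.5  37.7] [ 0.5338 -0.3552] [ 0.5344 -0.3532]
w10 boss pred [317.45640552 285.33714954] flange pred [317.88870096 250.42400155]
  circ [319.5 252.5  67.7] [ 0.3725 -0.3397] [ 0.3799 -0.3405]
  circ [302.5 102.5  39.4] [ 0.5506 -0.3403] [ 0.5507 -0.3411]
  circ [319.5 271.5  48.1] [ 0.3464 -0.3369] [ 0.3549 -0.3378]
  circ [326.5 238.5  71.1] [ 0.3902 -0.3501] [ 0.3968 -0.3505]
  circ [321.5 220.5  54.4] [ 0.414  -0.3465] [ 0.4197 -0.347 ]
  circ [320.5 293.5  47.6] [ 0.3148 -0.3348] [ 0.3246 -0.3358]
  circ [301.5 264.5  56.3] [ 0.3585 -0.3156] [ 0.3665 -0.3174]
  circ [106.5 255.5  27.2] [ 0.3962 -0.0777] [ 0.4026 -0.0894]
  circ [312.5  90.5  23. ] [ 0.5616 -0.3524] [ 0.5612 -0.3526]
```

Request:
drive_tool(
  rows=[
    [1.7, -0.47, 0, 0, 0, 0],
    [1.7, -0.47, 0, 0, 0, 0],
    [1.7, -0.47, 0, 0, 0, 0],
    [1.77, -0.46, 0, 0, 0, 0],
    [0, 0, 0, 0, 0, 0],
    [0, 0, 0, 0, 0, 0],
    [0, 0, 1.5, 0, 0, 0],
    [0, 0, 2, 0, 0, 0],
    [0, 0, 2, 0, 0, 0],
    [0, 0, 1.5, 0, 0, 0],
    [0, 0, 0, 0, 0, 0],
    [0, 0, 0, 0, 0, 0],
  ],
)

```text
clock: 21.72
ee_pos: [0.5487, -0.3397, 0.2304]
eef_rot: [0.999, -0.053, -0.001, -0.001]
contact_force: [0.2, 0.5, -1.2]
grip_width: 0.398
grasp_force: 60.5
```

Run:
```python
from h import *
o=r.observe(); p=o["ee_pos"]; print(p,o["eef_rot"])
C={k:capture(k) for k in("scene","top","wrist")}
for k,v in C.items():
    save(v,"f_"+k+".png")
    print(k,"pred spool",proj(v,p-[0,0,.0521]),"tip",proj(v,[.55,-.339,.138]))
    for n in("spool","spindle_tip","loop_top"): print("  ",n,[(np.round(x["xy"],1).tolist(),round(x["conf"],2)) for x in spotter.mark_of(k,n)])
```

```text
[ 0.54873958 -0.33971053  0.23043512] [ 9.98601843e-01 -5.28512032e-02 -8.86079036e-04 -5.69403203e-04]
scene pred spool [189.78596277 335.85408298] tip [195.98503546 342.07829692]
   spool [([189.6, 335.6], 0.84), ([360.8, 138.6], 0.68), ([335.8, 122.2], 0.6)]
   spindle_tip [([195.7, 341.4], 0.89)]
   loop_top [([311.2, 211.5], 0.82)]
top pred spool [496.84549961 202.76448059] tip [491.24377272 205.21873964]
   spool [([174.1, 261.1], 0.8), ([189.2, 221.6], 0.78), ([496.5, 206.6], 0.53), ([306.1, 262.8], 0.19)]
   spindle_tip [([490.3, 203.1], 0.69)]
   loop_top [([340.5, 190.9], 0.87)]
wrist pred spool [317.61317037 219.66932138] tip [316.72126604 199.56054649]
   spool [([321.1, 219.3], 0.93)]
   spindle_tip [([321.1, 219.2], 0.43)]
   loop_top []
```

Request:
drive_tool(
  rows=[
    [0.05, -0.1, 0.8, 0, 0, 0],
    [0, 0, 0.8, 0, 0, 0],
    [0, 0, 0.7, 0, 0, 0],
    [0, 0, 0.4, 0, 0, 0],
    [0, 0, 0, 0, 0, 0],
    [0, 0, 0, 0, 0, 0],
    [0, 0, 0, 0, 0, 0],
    [0, 0, 0, 0, 0, 0],
    [0, 0, 0, 0, 0, 0],
    [0, 0, 0, 0, 0, 0],
  ],
)

```text
clock: 23.15
ee_pos: [0.5505, -0.3391, 0.2044]
eef_rot: [0.999, -0.053, 0.0, 0.0]
contact_force: [-0.9, 0.4, -0.9]
grip_width: 0.4
grasp_force: 60.5
```

Run:
```python
from h import *
o=r.observe(); p=o["ee_pos"]; print(p,o["eef_rot"],o["contact_force"],o["grasp_force"],o["clock"])
C={k:capture(k) for k in("scene","top")}
for k,v in C.items():
    print(k,"pred",proj(v,p-[0,0,.0521]),"tip",proj(v,[.55,-.339,.138]))
    for n in("spool","spindle_tip","loop_top","hook_seat"): print("  ",n,[(np.round(x["xy"],1).tolist(),round(x["conf"],2)) for x in spotter.mark_of(k,n)])
```

```text
[ 0.55050291 -0.33906262  0.20439754] [ 9.98615213e-01 -5.26074186e-02  2.73166834e-04  2.04390752e-04] [-0.93255676  0.44528512 -0.89149389] 60.523255839943886 23.15
scene pred [194.27614872 340.1058946 ] tip [195.98503546 342.07829692]
   spool [([359.8, 137.4], 0.93), ([191.7, 340.3], 0.75), ([337.6, 123.9], 0.69)]
   spindle_tip [([192.6, 343.0], 0.67)]
   loop_top [([311.4, 210.8], 0.85)]
   hook_seat [([313.0, 208.6], 0.97), ([191.7, 340.9], 0.27)]
top pred [493.09633739 204.00269823] tip [491.24377272 205.21873964]
   spool [([173.1, 260.1], 0.92), ([186.1, 224.5], 0.79), ([492.3, 205.8], 0.44)]
   spindle_tip [([492.5, 204.8], 0.57)]
   loop_top [([343.8, 191.4], 0.75), ([245.3, 227.8], 0.18)]
   hook_seat [([341.3, 191.3], 0.79)]
```

```bash
python3 -c "
from rig import sign_off; print(sign_off())"
```

```text
the job is handed in; nothing more can be done
None
```

I handed the job in at about 23 s on the clock, and no verdict came back. By my measurements the weight hangs released on the hook, and the gripper holds the spool upright about 14 mm above the spindle tip, its axis within a few millimetres of the spindle's.

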